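# Dial the ball canister fully open and tip it out into the bin

### The arm

A 7-joint arm with a two-finger parallel gripper is mounted at the origin on a cart in front of the work surface, level with it; the furniture and walls round the work are solid. World frame = base frame: x ahead of the robot, y to its left, z up, the work surface at z = 0. Lengths are in m, angles in rad, forces in N, time in s.
With the tool pointing down it reaches from about 0.425 to 0.925 m from the base axis. Payload 6.8 kg.
Tool frame: the origin (TCP) lies midway between the tips of the shut fingers; the grasp point (between the pads) lies 19 mm behind it; z points along the fingers, y is the direction in which the jaws open and shut (so a half turn about z gives the same grasp; the last joint's range is limited). The gripper opens to 88 mm and grips with 3 to 60 N. Pads are 20 mm wide; open, the fingers measure 115 mm over their backs; the gripper's body (75 mm by 178 mm) begins 61 mm behind the grasp point.
Start: joints at [1.084, 0.477, 0.022, 1.555, -0.011, 1.109, -0.083], TCP at [0.25, -0.627, 0.223] pointing down, gripper open.
Joint ranges: [-2.96, 2.96], [-0.34, 2.1], [-1.41, 1.46], [0.24, 2.44], [-1.37, 4.51], [0.17, 1.92], [-2.96, 2.96]. Speed limits (rad/s): [2.39, 2.39, 3.14, 3.14, 3.14, 3.14, 3.14].

### API

Orientations are given as a rotation vector (axis times angle).
In Python, from workcell import r, vision gives the robot as it stands. The module is installed in compiled form; this text tells all that it offers.
- The arm moves only by the tool servo_tool, never from a script. Its argument "motion" is a list that holds one entry, the list of rows, each a list of 7 numbers: the finger opening in cm, from 0 to 8.78, then the shift along the tool's x, y, z in cm, then the turn, a rotation vector about the tool's x, y, z in rad. In form: [[[jaw, dx, dy, dz, wx, wy, wz], ...]]. A call has 1 to 20 rows; each row shifts and turns the pose as measured when the row begins, along the tool's axes as they then stand; what a row does not reach is not made up. A row lasts 1/8 s, in which the tool goes at most 62.5 mm and 10.7 degrees, less where a joint would pass 70% of its speed; a pose out of reach is approached as far as the arm can. A call is refused whole if a number of a shift passes 6.25 or a number of a turn 0.188, either way. A call with a gripper value outside its range is refused whole. The fingers move at their own pace and stop on an object; "grip_force" is the grip in N (left out, the last holds). Time passes only in rows, so rows that do not move let the fingers close. It gives the time, the measured TCP pose, the force and the opening at its end, in the units of the state.
- r.get_state(): the state, without advancing time (a new reading comes with each control period).
- vision.read_camera(name): name is "side" or "top" or "wrist"; returns a dict with "color" (480x640x3 uint8, red, green, blue), "fx", "fy", "cx", "cy" (pixels), "extrinsics" (4x4, takes a point from camera to world coordinates). Camera axes: x right, y up, looking along -z (the intrinsics and any distortion apply to the point x, -y, -z); pixel columns grow to the right and rows downward; lengths in m; the calibration is good to about 2 mm. A picture is of the moment at which its call begins. There is no depth.
- r.finish_job(): hands the job in, once; it reports no verdict.
Trained networks look in a picture, given as the dict that the camera call returned (one of the last four; its "shot" number tells which), for a name from the list of things; names that differ only in an ending like _2 or _b are one class to them, and where a whole thing is asked for, a point or a joint stands for the part that bears it (a point fixed in the world has none). Each returns a list of dicts, best first, with "confidence" (0 to 1); they miss things now and then, are a little off and sometimes report something else, mostly with a low value. They report only what shows in the picture. A call takes as long as a camera call.
- vision.find_in(picture, thing): "rect" ([left, top, right, bottom] in pixels, round what is visible of it).
- vision.mark_of(picture, thing): "location" ([column, row] in pixels: a listed point, or the origin of a listed thing).
The state is a dict: "clock": time; "joint_positions": joint angles; "joint_velocities": joint speeds; "joint_efforts": joint torques, N m; "tool_pos": TCP position; "orientation": TCP orientation; "ft_force": force on the tool from outside, world axes, zero at the start; "torque": the same for the moment, N m; "width": opening from 0.0 (shut) to 1.0 (fully open).
Only numpy, scipy, OpenCV 4.12 (cv2) and the standard library are available. Lean on these libraries where they do the work, as an engineer would, in place of code of your own. Each camera call takes 0.05 s, during which the arm holds its last target.

### The job

Empty the tilting canister of steel balls into the bin beside it: first, with the canister upright, push the tab of the dial on its lid round until the largest opening is lined up with the mouth, then push the lever over and keep the canister tipped, rocking it if need be, until all five balls are in the bin. Let the canister swing back upright with the dial still at the largest opening, the bin left standing, and the tub, glue bottle and screwdriver left alone.

Things in the scene. Friction and masses are not known exactly. Their poses are not given: they have to be found in the camera images.
- stand: Fixed grey stand, base 150 x 90 mm, holding the tilting canister between two cheeks 171 mm high. Origin on the bench below the canister's centre line. +y points to the bin (the way the canister tips); x runs along the level tilt axis, which crosses the centre line 155 mm up; the lever is on its -x side.
- canister (a joint): Tilt of the canister, rad: 0 upright (on its stop), 2.1 fully tipped, mouth down over the bin. The five balls inside run out beyond about 1.6, if the dial lets them. A spring holds it upright (0.15 N m; 0.36 N m fully tipped, so 2 to 5 N at the lever bar) and swings it back in about 2 s when let go.
- mouth (a point): Middle of the mouth in the canister's lid, just under the dial: a 66 deg sector on the bin side. The canister is a clear tube of 84 mm outer diameter; it reaches 46 mm below the tilt axis and, with its dial, 82 mm above it.
- lever_bar (a point): Middle of the free part of the black lever bar, a level round bar of 12 mm diameter along the stand's x, free about 20 mm each side of here, on a crank of 85 mm radius about the tilt axis. Upright it leans 30 deg away from the bin: 90 mm to the stand's -x, 42 mm to -y, 229 mm high; fully tipped it has come over the top to 85 mm to +y, 155 mm high.
- dial (a joint): Angle of the flat grey dial on the lid, rad, counter-clockwise seen from above, -1.5 to 1.5; stiff (0.025 N m), stays where left. 0: largest opening (66 deg sector, 28 mm) exactly over the mouth, and the tab in line with the raised index mark on the rim, on the side away from the bin. About +1.2: smallest opening (6 mm); -1.2: middle (10 mm). The balls pass only the largest.
- dial_tab (a point): Middle of the dial's upright black tab, 28 mm from the centre line: a fin 8 mm thick, 24 mm long radially, its top 22 mm above the dial's upper face (that face is 237 mm above the bench, this point 247 mm, canister upright). It points radially outwards: along the stand's -y at dial angle 0, turned towards its +x at positive angles.
- bin: Empty loose moulded picking bin, 166 x 134 mm, 118 mm high, walls 2 mm. Origin at the centre of its underside. Its -x is the low front (55 mm high), which faces the stand; its back (+x) and most of its sides are 115 mm or higher.
- ball_1_center (a point): Centre of one of the five equal steel balls, 14 mm diameter, 12 g, in the canister at the start.
- ball_2_center (a point): Centre of one of the five equal steel balls, 14 mm diameter, 12 g, in the canister at the start.
- ball_3_center (a point): Centre of one of the five equal steel balls, 14 mm diameter, 12 g, in the canister at the start.
- ball_4_center (a point): Centre of one of the five equal steel balls, 14 mm diameter, 12 g, in the canister at the start.
- ball_5_center (a point): Centre of one of the five equal steel balls, 14 mm diameter, 12 g, in the canister at the start.
- tub: Small white lidded tub, 64 mm diameter, 66 mm high, a bystander. Origin at the centre of its underside.
- glue: Small white adhesive bottle, 25 mm diameter, 80 mm high, a bystander. Origin at the centre of its underside.
- screwdriver: Screwdriver with a red handle, 200 mm long, 26 mm thick, lying along its x, a bystander. Origin at the centre of its underside.

How it is judged:
By the outcome, as a careful person would: the job done as asked, in the order asked, and still so for the second after the job is handed in, with the robot touching nothing.
It also fails if it takes over 61 s, if anything falls off the work surface, if the arm or the gripper's body presses on something with over 40 N, if the wrist force passes 120 N, or if a joint passes its speed limit or range.

## Working session

There is one attempt and no reset: what is moved stays moved. The work goes in short steps, Python scripts to look and compute and a tool call to move; the robot and the scene stay as the last step left them, time stands still between calls to the robot, and variables do not carry over. Pictures are saved under pics/ and viewed, and the job is handed in when it is done.

Besides the shell and the picture viewer there is one more tool, called in YAML: its name, and indented under it one key for each argument. servo_tool: Moves the arm, as the interface text tells. Its arguments: {"type":"object","properties":{"motion":{"type":"array"},"grip_force":{"type":"number"}},"required":["motion"]}

```bash
mkdir -p pics; cat > h.py <<'E'
import numpy as np, cv2
from scipy.spatial.transform import Rotation as R
from workcell import r, vision
def ray(p,uv):
    E=np.array(p["extrinsics"]); d=np.array([(uv[0]-p["cx"])/p["fx"],-(uv[1]-p["cy"])/p["fy"],-1.0])
    d=E[:3,:3]@d; return E[:3,3], d/np.linalg.norm(d)
def atz(p,uv,z):
    o,d=ray(p,uv); return o+d*(z-o[2])/d[2]
def proj(p,X):
    E=np.array(p["extrinsics"]); c=E[:3,:3].T@(np.array(X)-E[:3,3]); return np.array([p["cx"]+p["fx"]*c[0]/-c[2], p["cy"]-p["fy"]*c[1]/-c[2]])
def tri(obs):
    A=np.zeros((3,3));b=np.zeros(3)
    for p,uv in obs:
        o,d=ray(p,uv);M=np.eye(3)-np.outer(d,d);A+=M;b+=M@o
    return np.linalg.solve(A,b)
def save(p,n): cv2.imwrite(f"pics/{n}.png",p["color"][:,:,::-1])
E
python3 - <<'E'
from h import *
s=r.get_state(); print(s["clock"],s["tool_pos"],s["orientation"],s["width"])
P={}
for n in("side","top"):
    p=vision.read_camera(n);P[n]=p;save(p,n+"0")
    print(n,[k for k in p],p["fx"],p["cx"],np.round(p["extrinsics"],3).tolist())
    for t in ["stand","canister","mouth","lever_bar","dial","dial_tab","bin","ball_1_center","tub","glue","screwdriver"]:
        try: m=vision.mark_of(p,t)[:2]
        except Exception as e: m=str(e)[:60]
        f=vision.find_in(p,t)[:1]
        print(t,[(np.round(x["location"],1).tolist(),round(x["confidence"],2)) for x in m] if isinstance(m,list) else m,[(np.round(x["rect"]).tolist(),round(x["confidence"],2)) for x in f])
print(r.get_state()["clock"])
E
```

```text
0.0 [ 0.24937966 -0.62660789  0.22171584] [-3.08370684e+00 -5.91214355e-01  7.58755023e-04] 0.9976956683864112
side ['color', 'fx', 'fy', 'cx', 'cy', 'extrinsics', 'shot'] 485.02594893964573 314.2042986890857 [[-0.997, -0.056, 0.046, 0.535], [0.068, -0.507, 0.859, 0.944], [-0.025, 0.86, 0.51, 0.603], [0.0, 0.0, 0.0, 1.0]]
stand [([257.5, 253.2], 0.58)] [([222.0, 144.0, 302.0, 258.0], 0.94)]
canister it knows: ball_1_center, ball_2_center, ball_3_center, ball_ [([229.0, 144.0, 302.0, 222.0], 0.72)]
mouth [([246.0, 163.1], 0.62)] [([228.0, 142.0, 304.0, 215.0], 0.72)]
lever_bar [([294.2, 151.0], 0.96)] [([227.0, 146.0, 305.0, 219.0], 0.62)]
dial it knows: ball_1_center, ball_2_center, ball_3_center, ball_ [([226.0, 142.0, 265.0, 165.0], 0.79)]
dial_tab [([236.8, 150.9], 0.88), ([249.3, 162.1], 0.16)] [([228.0, 143.0, 267.0, 167.0], 0.8)]
bin [([251.3, 286.5], 0.73)] [([205.0, 230.0, 286.0, 309.0], 0.56)]
ball_1_center [([257.3, 255.0], 0.45)] [([253.0, 368.0, 272.0, 413.0], 0.37)]
tub [([349.7, 400.5], 0.89)] [([332.0, 355.0, 375.0, 414.0], 0.86)]
glue [([265.8, 409.4], 0.84)] [([254.0
[... 493 characters left out ...]
6)]
mouth [([425.4, 162.6], 0.55)] [([406.0, 140.0, 474.0, 234.0], 0.67)]
lever_bar [([463.3, 218.4], 0.78), ([215.5, 211.2], 0.37)] []
dial it knows: ball_1_center, ball_2_center, ball_3_center, ball_ [([419.0, 142.0, 468.0, 188.0], 0.79)]
dial_tab [([453.9, 147.2], 0.58)] [([420.0, 140.0, 467.0, 186.0], 0.97)]
bin [([360.6, 195.3], 0.67)] [([318.0, 143.0, 406.0, 228.0], 0.57)]
ball_1_center [] [([406.0, 143.0, 473.0, 233.0], 0.19)]
tub [([360.1, 193.6], 0.65), ([209.9, 271.9], 0.59)] [([188.0, 252.0, 226.0, 292.0], 0.86)]
glue [([215.9, 207.9], 0.66)] [([202.0, 201.0, 219.0, 216.0], 0.5)]
screwdriver [([400.5, 317.0], 0.9), ([463.9, 218.9], 0.29)] [([356.0, 308.0, 458.0, 322.0], 0.86)]
2.1
```

View pics/side0.png

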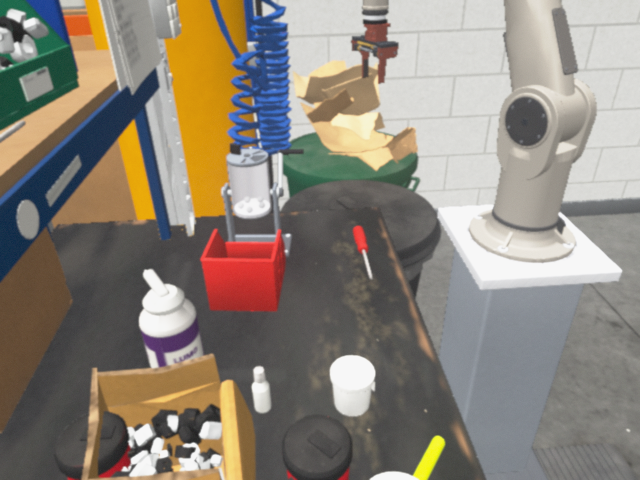

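View pics/top0.png

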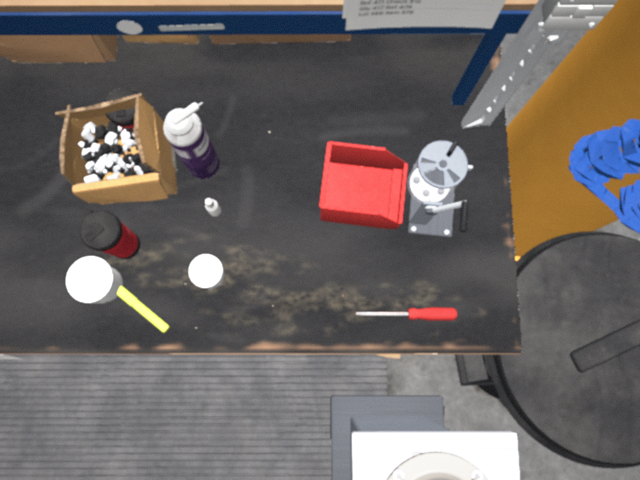

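```bash
python3 - <<'E'
import cv2
a=cv2.imread("pics/top0.png")[130:250,310:490];cv2.imwrite("pics/topz.png",cv2.resize(a,None,fx=4,fy=4,interpolation=2))
a=cv2.imread("pics/side0.png")[130:320,195:315];cv2.imwrite("pics/sidez.png",cv2.resize(a,None,fx=3,fy=3,interpolation=2))
E
```

```text
(no output)
```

View pics/topz.png

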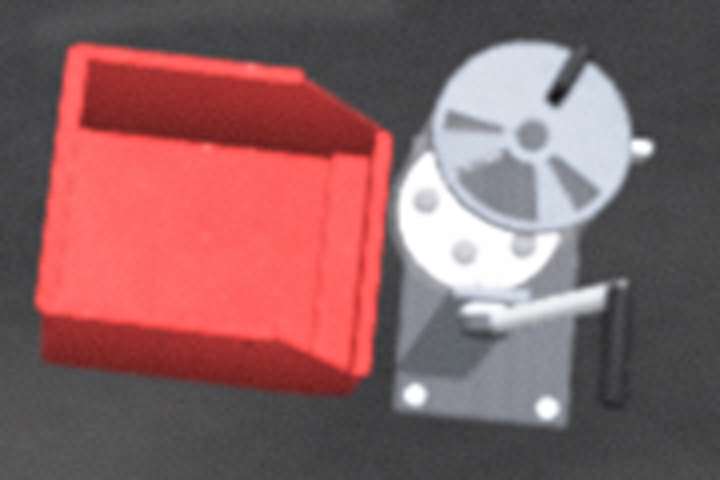

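View pics/sidez.png

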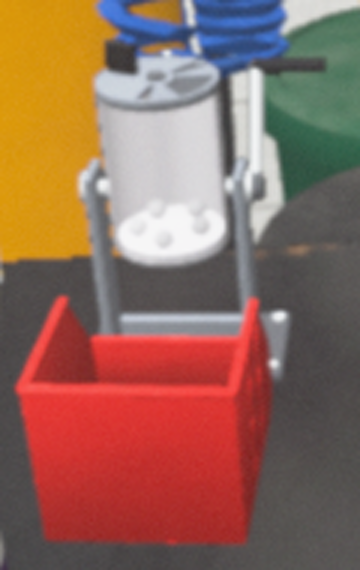

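```bash
cat >> h.py <<'E'
E
python3 - <<'E'
from h import *
import pickle
s=vision.read_camera("side");t=vision.read_camera("top")
for p,n in((s,"s"),(t,"t")): pickle.dump({k:v for k,v in p.items() if k!="color"},open(n+".pkl","wb"))
print("tab",tri([(s,(236.8,150.9)),(t,(453.9,147.2))]), atz(t,(453.9,147.2),.247))
print("lev",tri([(s,(294.2,151)),(t,(463.3,218.4))]), atz(t,(463.3,218.4),.229))
# dial centre
print("dialc top",atz(t,(310+533/4,130+135/4),.238), "side",atz(s,(195+157/3,130+76/3),.238))
print("index",atz(t,(310+648/4,130+148/4),.225))
for n,q in {"bolt1":(414,395),"bolt2":(547,408),"corner":(568,425),"cornerL":(392,410)}.items(): print(n,atz(t,(310+q[0]/4,130+q[1]/4),.008))
for n,q,z in [("binTR",(390,132),.055),("binBR",(370,375),.055),("binTL",(72,48),.116),("binBL",(40,308),.116)]: print(n,atz(t,(310+q[0]/4,130+q[1]/4),z))
print("levtop",atz(t,(310+618/4,130+285/4),.229),atz(t,(310+613/4,130+402/4),.229))
print("tabends",atz(t,(310+585/4,130+50/4),.259),atz(t,(310+555/4,130+97/4),.259))
for n,uv in dict(tub=(349.7,400.5),glue=(265.8,409.4),scr=(361.6,258)).items(): print(n,atz(s,uv,0))
print("tip",atz(t,(310+456/4,130),0))
print(r.get_state()["clock"])
E
```

```text
tab [ 0.64167747 -0.0048667   0.24174177] [ 0.64342881 -0.00395111  0.247     ]
lev [ 0.52199807 -0.01751874  0.22969628] [ 0.52353412 -0.01793762  0.229     ]
dialc top [0.61708242 0.01341563 0.238     ] side [0.61613368 0.01607308 0.238     ]
index [ 0.61531421 -0.03880853  0.225     ]
bolt1 [0.55278696 0.02852441 0.008     ]
bolt2 [ 0.54572886 -0.03964529  0.008     ]
corner [ 0.53677198 -0.0500028   0.008     ]
cornerL [0.54492749 0.04013305 0.008     ]
binTR [0.67911032 0.04379356 0.055     ]
binBR [0.55304051 0.05807811 0.055     ]
binTL [0.70202907 0.20619785 0.116     ]
binBL [0.57251841 0.2223567  0.116     ]
levtop [ 0.55337943 -0.02156457  0.229     ] [ 0.50268388 -0.01674097  0.229     ]
tabends [ 0.6473997  -0.00531532  0.259     ] [0.62675221 0.00826683 0.259     ]
tub [0.46146165 0.44201917 0.        ]
glue [0.58950419 0.44713948 0.        ]
scr [0.38416013 0.05785933 0.        ]
tip [ 0.77130882 -0.00334913  0.        ]
2.2
```

```bash
python3 - <<'E'
from h import *
import pickle
s=pickle.load(open("s.pkl","rb"));t=pickle.load(open("t.pkl","rb"))
print("hose top low-left", [atz(t,uv,z).round(3).tolist() for uv in [(572,150),(590,200),(640,140)] for z in (0,.2,.5)])
for uvt in [(585,150),(600,200),(640,160),(600,135),(640,215)]:
  for uvs in [(262,148),(290,140),(232,140),(265,20)]:
    X=tri([(s,uvs),(t,uvt)]); e=np.linalg.norm(proj(s,X)-uvs)+np.linalg.norm(proj(t,X)-uvt)
    print(uvt,uvs,X.round(3),e.round(1))
print(proj(s,[.25,-.627,.222]),proj(t,[.25,-.627,.222]))
print("pillar", [atz(t,uv,z).round(3).tolist() for uv in [(515,250),(510,110),(450,105)] for z in (0,.3,.6)])
E
```

```text
hose top low-left [[0.725, -0.317, 0.0], [0.654, -0.225, 0.2], [0.548, -0.088, 0.5], [0.615, -0.344, 0.0], [0.562, -0.248, 0.2], [0.484, -0.104, 0.5], [0.747, -0.464, 0.0], [0.673, -0.348, 0.2], [0.561, -0.174, 0.5]]
(585, 150) (262, 148) [ 0.632 -0.257  0.162] 32.3
(585, 150) (290, 140) [ 0.585 -0.223  0.208] 63.5
(585, 150) (232, 140) [ 0.671 -0.263  0.17 ] 5.2
(585, 150) (265, 20) [ 0.562 -0.118  0.471] 4.3
(600, 200) (262, 148) [ 0.592 -0.304  0.128] 9.8
(600, 200) (290, 140) [ 0.548 -0.275  0.168] 21.3
(600, 200) (232, 140) [ 0.629 -0.296  0.148] 47.6
(600, 200) (265, 20) [ 0.531 -0.141  0.46 ] 45.0
(640, 160) (262, 148) [ 0.634 -0.386  0.111] 25.8
(640, 160) (290, 140) [ 0.583 -0.341  0.164] 58.2
(640, 160) (232, 140) [ 0.677 -0.391  0.122] 12.9
(640, 160) (265, 20) [ 0.558 -0.196  0.46 ] 11.7
(600, 135) (262, 148) [ 0.646 -0.283  0.16 ] 45.9
(600, 135) (290, 140) [ 0.596 -0.244  0.209] 77.7
(600, 135) (232, 140) [ 0.687 -0.294  0.164] 7.8
(600, 135) (265, 20) [ 0.572 -0.137  0.472] 8.2
(640, 215) (262, 148) [ 0.585 -0.399  0.089] 20.2
(640, 215) (290, 140) [ 0.538 -0.368  0.131] 11.8
(640, 215) (232, 140) [ 0.624 -0.385  0.116] 59.1
(640, 215) (265, 20) [ 0.523 -0.196  0.452] 56.0
[372.29604566  79.50302713] [851.88406596 384.58585639]
pillar [[0.509, -0.18, 0.0], [0.457, -0.077, 0.3], [0.405, 0.027, 0.6], [0.816, -0.191, 0.0], [0.688, -0.085, 0.3], [0.559, 0.021, 0.6], [0.828, -0.062, 0.0], [0.697, 0.012, 0.3], [0.565, 0.086, 0.6]]
```

```bash
cat >> h.py <<'E'
C=np.array([.6165,.0147]); YAW=-.10
def S(x,y,z):
    c,s=np.cos(YAW),np.sin(YAW); return np.array([C[0]+c*x-s*y, C[1]+s*x+c*y, z])
def Rdown(ay):  # tool z down, tool y at world angle ay
    y=np.array([np.cos(ay),np.sin(ay),0]);z=np.array([0,0,-1.]);return np.column_stack([np.cross(y,z),y,z])
def rows(poses,jaw,vmax=5.8,wmax=.17,cur=None):
    st=r.get_state() if cur is None else None
    p,Q=(np.array(st["tool_pos"]),R.from_rotvec(st["orientation"]).as_matrix()) if st else cur
    out=[]
    for P,A in poses:
        P=np.array(P);B=Rdown(A)
        dp=(P-p)*100; w=R.from_matrix(Q.T@B).as_rotvec()
        n=max(1,int(np.ceil(max(np.linalg.norm(dp)/vmax,np.linalg.norm(w)/wmax))))
        for i in range(n):
            T=Q@R.from_rotvec(w*(i)/n).as_matrix()
            d=T.T@(dp/n)
            out.append([jaw]+np.round(d,2).tolist()+np.round(w/n,3).tolist())
        p,Q=P,B
    print(len(out)); print("["+",".join("["+",".join("%g"%(v+0) for v in o)+"]" for o in out)+"]")
    return (p,Q)
E
python3 - <<'E'
from h import *
q=R.from_rotvec(r.get_state()["orientation"]).as_matrix();print(q.round(3))
a=1.06
tab=S(.028*np.sin(a),-.028*np.cos(a),.30);print(tab)
rows([((.31,-.42,.32),-.8),((.43,-.16,.34),-.2),(tab+[0,0,.04],.96)],4)
E
```

```text
[[ 0.929  0.37   0.   ]
 [ 0.37  -0.929  0.   ]
 [ 0.     0.    -1.   ]]
[ 0.63943736 -0.00135856  0.3       ]
17
[[4,2.65,-3.4,-1.95,0,0,-0.078],[4,2.91,-3.18,-1.95,0,0,-0.078],[4,3.15,-2.95,-1.95,0,0,-0.078],[4,3.37,-2.69,-1.95,0,0,-0.078],[4,3.57,-2.42,-1.95,0,0,-0.078],[4,5.34,-2.06,-0.4,0,0,-0.12],[4,5.55,-1.4,-0.4,0,0,-0.12],[4,5.68,-0.73,-0.4,0,0,-0.12],[4,5.73,-0.04,-0.4,0,0,-0.12],[4,5.69,0.64,-0.4,0,0,-0.12],[4,2.82,2.48,0,0,0,-0.166],[4,2.37,2.91,0,0,0,-0.166],[4,1.85,3.26,0,0,0,-0.166],[4,1.29,3.52,0,0,0,-0.166],[4,0.69,3.69,0,0,0,-0.166],[4,0.07,3.75,0,0,0,-0.166],[4,-0.55,3.71,0,0,0,-0.166]]
```

servo_tool:
  motion:
    - [[4, 2.6, -3.4, -2, 0, 0, -0.08], [4, 2.9, -3.2, -2, 0, 0, -0.08], [4, 3.2, -3, -2, 0, 0, -0.08], [4, 3.4, -2.7, -2, 0, 0, -0.08], [4, 3.6, -2.4, -2, 0, 0, -0.08], [4, 5.3, -2, -0.4, 0, 0, -0.12], [4, 5.5, -1.4, -0.4, 0, 0, -0.12], [4, 5.7, -0.7, -0.4, 0, 0, -0.12], [4, 5.7, 0, -0.4, 0, 0, -0.12], [4, 5.7, 0.6, -0.4, 0, 0, -0.12], [4, 2.8, 2.5, 0, 0, 0, -0.17], [4, 2.4, 2.9, 0, 0, 0, -0.17], [4, 1.8, 3.3, 0, 0, 0, -0.17], [4, 1.3, 3.5, 0, 0, 0, -0.17], [4, 0.7, 3.7, 0, 0, 0, -0.17]]
  grip_force: 6

```text
clock: 4.08
tool_pos: [0.5725, -0.0192, 0.349]
orientation: [1.303, 2.848, -0.005]
ft_force: [-0.2, -0.8, 0.2]
width: 0.458
```

```bash
python3 - <<'E'
from h import *
st=r.get_state();print(st["clock"],st["tool_pos"],st["width"],st["ft_force"])
w=vision.read_camera("wrist");save(w,"w1")
m=vision.mark_of(w,"dial_tab");print(m[:1])
f=vision.mark_of(w,"lever_bar");print(f[:1])
for x in m[:1]: print(atz(w,x["location"],.247))
for x in f[:1]: print(atz(w,x["location"],.229),S(-.09,-.042,.229))
a=1.06
rows([(S(.028*np.sin(a),-.028*np.cos(a),.30),.96)],4)
E
```

```text
4.075 [ 0.57249231 -0.01919505  0.34903739] 0.4584728204149612 [-0.15047736 -0.7645491   0.16638776]
[{'location': [399.2, 267.7], 'confidence': 0.64}]
[{'location': [284.2, 195.5], 'confidence': 0.71}]
[ 6.38415205e-01 -4.40693792e-04  2.47000000e-01]
[ 0.52584979 -0.01993049  0.229     ] [ 0.52275662 -0.01810517  0.229     ]
2
[[4,-1.53,3.1,2.44,0,0.004,-0.125],[4,-1.91,2.88,2.43,0,0.004,-0.125]]
```

View pics/w1.png

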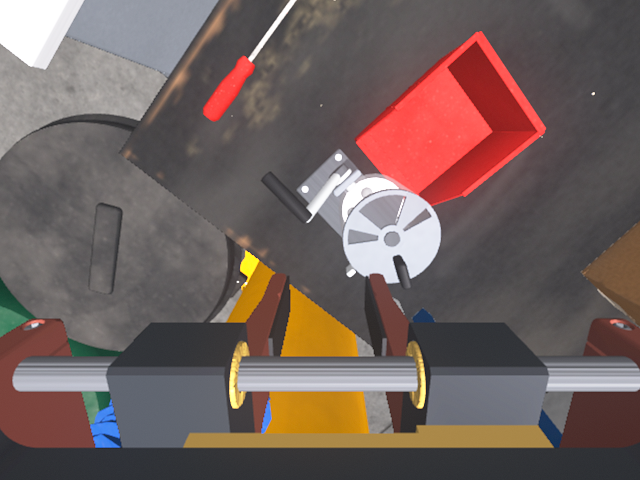

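```bash
python3 - <<'E'
from h import *
w=vision.read_camera("wrist")
im=w["color"][170:310,320:460,::-1];cv2.imwrite("pics/w1z.png",cv2.resize(im,None,fx=5,fy=5,interpolation=2))
print("center",atz(w,(391.5,239),.2375),"index",atz(w,(350,271),.237), "expected idx dir",S(0,-.05,.237))
import pickle;pickle.dump({k:v for k,v in w.items() if k!="color"},open("w.pkl","wb"))
E
```

```text
center [0.61846122 0.01371912 0.2375    ] index [ 0.61136175 -0.03167486  0.237     ] expected idx dir [ 0.61150833 -0.03505021  0.237     ]
```

View pics/w1z.png

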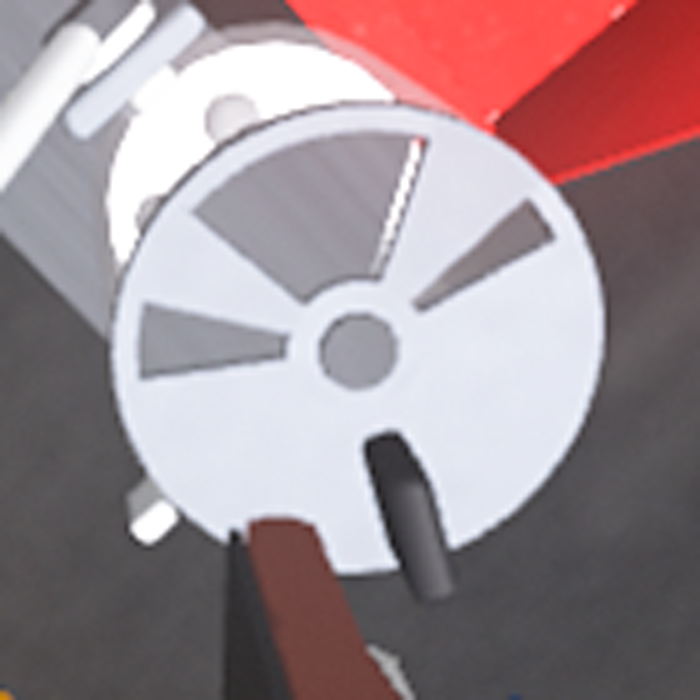

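```bash
python3 - <<'E'
from h import *
import pickle
w=pickle.load(open("w.pkl","rb"))
f=lambda u,v,z=.237: atz(w,(320+(u+.0)/5,170+v/5),z)
c=f(358,350);print("c",c)
ang=lambda p:np.arctan2(*(p-c)[1::-1])
a1,a2=ang(f(190,210)),ang(f(425,140));print(a1,a2,np.rad2deg(a2-a1)); 
mid=(a1+a2)/2;print("dial angle",mid-np.pi/2-YAW)
s=[ang((f(140,302)+f(140,380))/2),ang((f(528,202)+f(553,238))/2)];print(s)
ix=f(150,515,.240);print("yaw by index",ang(ix)+np.pi/2)
print("tab angle",ang(f(435,590,.258)) ,f(435,590,.258))
el=cv2.fitEllipse
E
```

```text
c [0.61933201 0.01307237 0.237     ]
-3.1268167467062895 2.0378470919690033 295.913440559929
dial angle -2.0152811541635396
[np.float64(-2.474765109909991), np.float64(1.3711692707978516)]
yaw by index -0.16828861192417488
tab angle -0.5613288604272223 [ 0.65051807 -0.00653749  0.258     ]
```

```bash
sed -i 's/^C=.*/C=np.array([.6178,.0140]); YAW=-.10/' h.py; python3 - <<'E'
from h import *
a=1.12
p=S(.028*np.sin(a),-.028*np.cos(a),.29);print(p)
rows([(p,a+YAW),(p-[0,0,.048],a+YAW)],3,vmax=4.5)
E
```

```text
[ 0.64165902 -0.00065425  0.29      ]
5
[[3,-1.02,2.19,1.96,0,0.003,-0.105],[3,-1.24,2.07,1.96,0,0.003,-0.105],[3,-1.46,1.93,1.96,0,0.003,-0.105],[3,0,0,2.4,0,0,0],[3,0,0,2.4,0,0,0]]
```

servo_tool:
  motion:
    - [[3, -1, 2.2, 2, 0, 0.003, -0.105], [3, -1.2, 2.1, 2, 0, 0.003, -0.105], [3, -1.5, 1.9, 1.9, 0, 0.003, -0.105], [3, 0, 0, 0.3, 0, 0, 0], [3, 0, 0, 0, 0, 0, 0]]

```text
clock: 4.9
tool_pos: [0.6403, -0.0085, 0.2872]
orientation: [0.866, 3.017, -0.012]
ft_force: [-0.9, -1.0, -0.2]
width: 0.341
```

```bash
python3 - <<'E'
from h import *
st=r.get_state();print(st["clock"],st["tool_pos"],st["width"],st["ft_force"])
w=vision.read_camera("wrist");save(w,"w2")
a=1.12
p=S(.028*np.sin(a),-.028*np.cos(a),.29);print(p,proj(w,p-[0,0,.031]),proj(w,p-[0,0,.053]))
t=vision.read_camera("top");im=t["color"][130:250,310:490,::-1];cv2.imwrite("pics/t2.png",cv2.resize(im,None,fx=4,fy=4,interpolation=2))
rows([(p-[0,0,.048],a+YAW)],3,vmax=4.5)
E
```

```text
4.9 [ 0.64028852 -0.00852084  0.28722383] 0.34063614588646546 [-0.92910643 -0.99125254 -0.239395  ]
[ 0.64165902 -0.00065425  0.29      ] [339.08852275 265.63171493] [338.17319348 253.5197905 ]
2
[[3,0.17,0.37,2.28,-0.003,0.003,-0.004],[3,0.16,0.36,2.28,-0.003,0.003,-0.004]]
```

View pics/w2.png

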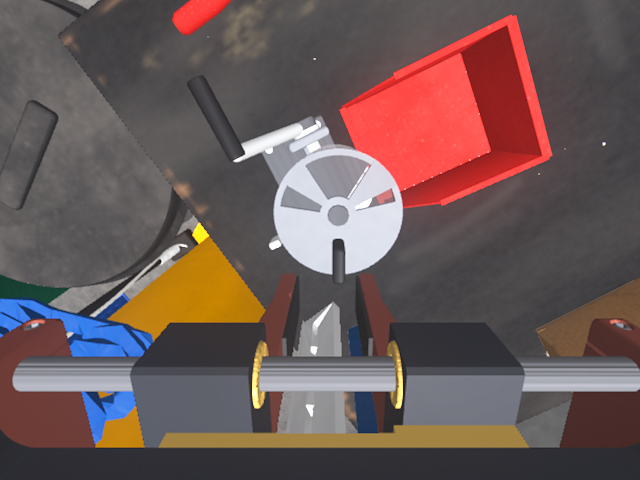

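View pics/t2.png

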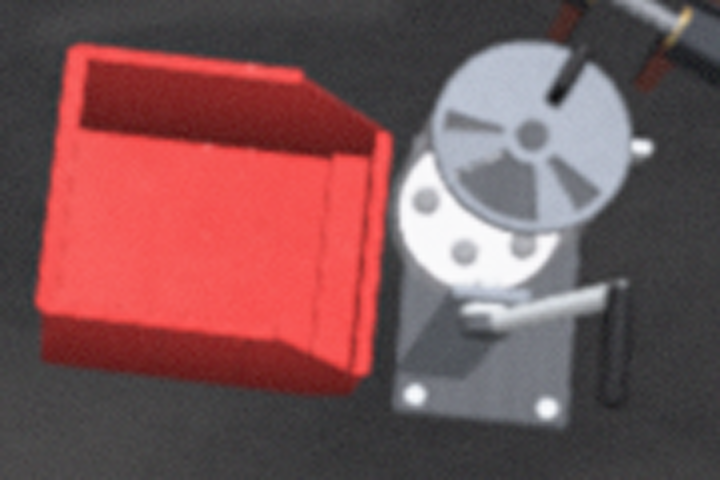

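servo_tool:
  motion:
    - [[3, 0.15, 0.75, 0.5, 0, 0, 0], [3, 0, 0, 2, 0, 0, 0], [3, 0, 0, 2, 0, 0, 0]]

```text
clock: 5.38
tool_pos: [0.6439, -0.0011, 0.2435]
orientation: [0.866, 3.011, -0.01]
ft_force: [0.0, -1.1, -0.7]
width: 0.34
```

```bash
python3 - <<'E'
from h import *
st=r.get_state();print(st["clock"],st["tool_pos"],st["width"],st["ft_force"])
w=vision.read_camera("wrist");save(w,"w3")
a=1.12
p=S(.028*np.sin(a),-.028*np.cos(a),.242)
rows([(p,a+YAW)],3,vmax=4.5)
E
```

```text
5.375 [ 0.64387291 -0.00112768  0.24346662] 0.34016176651910396 [ 0.03780327 -1.10290064 -0.71717402]
1
[[3,0.09,0.01,-0.16,-0.006,0.006,-0.009]]
```

View pics/w3.png

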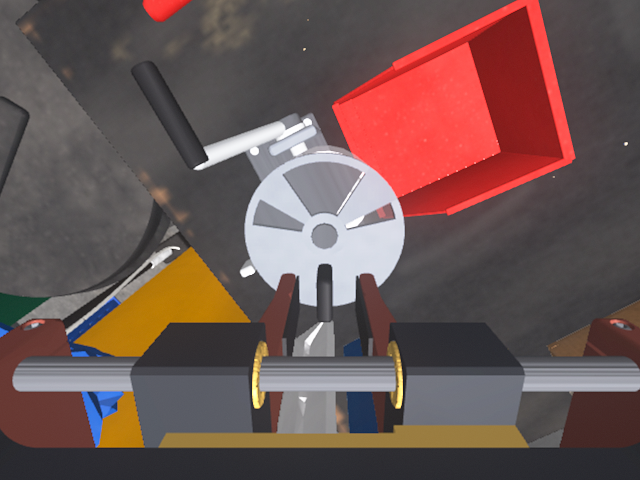

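servo_tool:
  motion:
    - [[0.5, 0, 0, 0, 0, 0, 0], [0.5, 0, 0, 0, 0, 0, 0], [0.5, 0, 0, 0, 0, 0, 0]]
  grip_force: 6

```text
clock: 5.8
tool_pos: [0.6417, -0.0014, 0.2396]
orientation: [0.867, 3.016, -0.014]
ft_force: [-0.7, -0.4, -1.5]
width: 0.093
```

```bash
python3 - <<'E'
from h import *
st=r.get_state();print(st["clock"],st["tool_pos"],st["width"]*88,st["ft_force"])
q=R.from_rotvec(st["orientation"]).as_matrix();ay=np.arctan2(q[1,1],q[0,1]);print("ay",ay)
p=[]
for a in np.linspace(1.12,0,9)[1:]:
    p.append((S(.028*np.sin(a),-.028*np.cos(a),.2425),a+YAW))
rows(p,.5)
E
```

```text
5.8 [ 0.64173507 -0.00138965  0.23961411] 8.17363162493891 [-0.74039979 -0.43278576 -1.4502053 ]
ay 1.0109280452622589
8
[[0.5,0.07,-0.33,-0.29,-0.007,0.006,0.131],[0.5,0.03,-0.39,0,0,0,0.14],[0.5,0.03,-0.39,0,0,0,0.14],[0.5,0.03,-0.39,0,0,0,0.14],[0.5,0.03,-0.39,0,0,0,0.14],[0.5,0.03,-0.39,0,0,0,0.14],[0.5,0.03,-0.39,0,0,0,0.14],[0.5,0.03,-0.39,0,0,0,0.14]]
```

servo_tool:
  motion:
    - [[0.5, 0.05, -0.35, -0.3, 0, 0, 0.13], [0.5, 0.03, -0.4, 0, 0, 0, 0.14], [0.5, 0.03, -0.4, 0, 0, 0, 0.14], [0.5, 0.03, -0.4, 0, 0, 0, 0.14], [0.5, 0.03, -0.4, 0, 0, 0, 0.14], [0.5, 0.03, -0.4, 0, 0, 0, 0.14]]

```text
clock: 6.55
tool_pos: [0.6218, -0.014, 0.2418]
orientation: [2.04, 2.382, -0.009]
ft_force: [0.4, 0.3, -3.6]
width: 0.089
```

```bash
python3 - <<'E'
from h import *
st=r.get_state();print(st["clock"],st["tool_pos"],st["width"]*88,st["ft_force"])
q=R.from_rotvec(st["orientation"]).as_matrix();ay=np.arctan2(q[1,1],q[0,1]);print("dial a",ay-YAW)
a0=ay-YAW;print(S(.028*np.sin(a0),-.028*np.cos(a0),.2425))
p=[]
n=int(np.ceil(abs(a0)/.15))
for a in np.linspace(a0,0,n+1)[1:]:
    p.append((S(.028*np.sin(a),-.028*np.cos(a),.2425),a+YAW))
rows(p,.5)
E
```

```text
6.55 [ 0.62177902 -0.01395984  0.24184303] 7.833985461431588 [ 0.3990513   0.30570497 -3.55848345]
dial a 0.2542930432406031
[ 0.62210308 -0.01366737  0.2425    ]
2
[[0.5,0.05,-0.32,-0.07,0,0.008,0.127],[0.5,0.02,-0.36,0,0,0,0.127]]
```

servo_tool:
  motion:
    - [[0.5, 0.05, -0.32, -0.1, 0, 0, 0.13], [0.5, 0.02, -0.36, 0, 0, 0, 0.13], [0.5, 0, 0, 0, 0, 0, 0], [3.5, 0, 0, 0, 0, 0, 0], [3.5, 0, 0, 0, 0, 0, 0], [3.5, 0, 0, -5, 0, 0, 0], [3.5, 0, 0, -4, 0, 0, 0]]

```text
clock: 7.42
tool_pos: [0.6134, -0.0133, 0.3321]
orientation: [2.335, 2.098, -0.014]
ft_force: [1.2, 0.1, 0.3]
width: 0.401
```

```bash
python3 - <<'E'
from h import *
st=r.get_state();print(st["clock"],st["tool_pos"],st["width"]*88,st["ft_force"])
q=R.from_rotvec(st["orientation"]).as_matrix();ay=np.arctan2(q[1,1],q[0,1]);print("dial a",ay-YAW)
w=vision.read_camera("wrist");save(w,"w4")
t=vision.read_camera("top");im=t["color"][130:250,310:490,::-1];cv2.imwrite("pics/t4.png",cv2.resize(im,None,fx=4,fy=4,interpolation=2))
import pickle;pickle.dump({k:v for k,v in w.items() if k!="color"},open("w.pkl","wb"))
E
```

```text
7.425 [ 0.61338457 -0.01328735  0.33212397] 35.25462394728575 [1.16968672 0.11774008 0.29481696]
dial a -0.006719029104708507
```

View pics/w4.png

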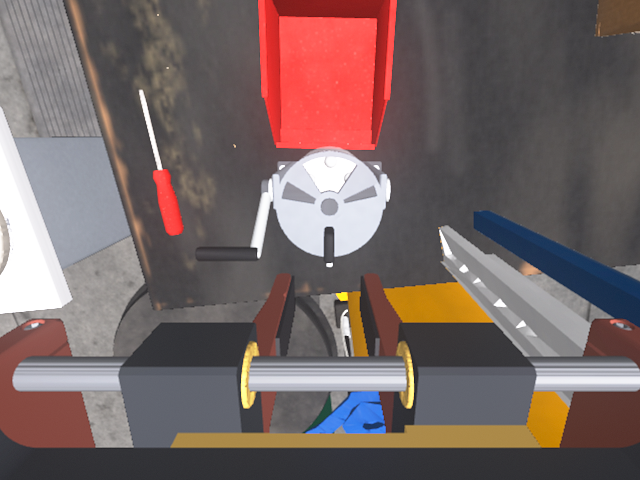

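View pics/t4.png

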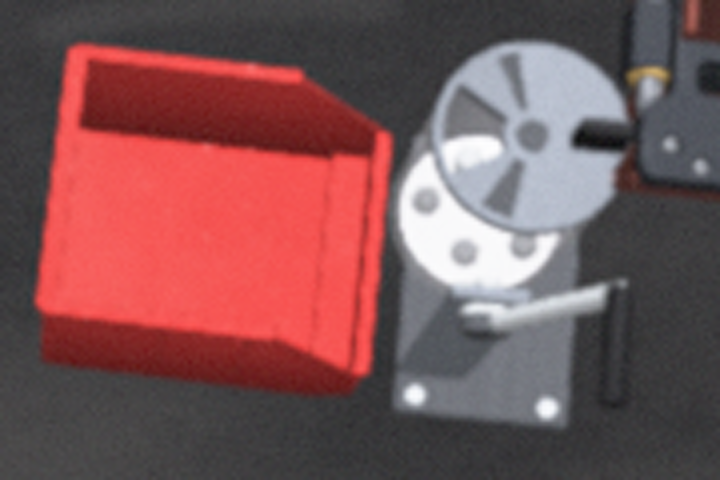

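```bash
python3 - <<'E'
import cv2
a=cv2.imread("pics/w4.png")[140:280,260:400];cv2.imwrite("pics/w4z.png",cv2.resize(a,None,fx=5,fy=5,interpolation=2))
E
```

```text
(no output)
```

View pics/w4z.png

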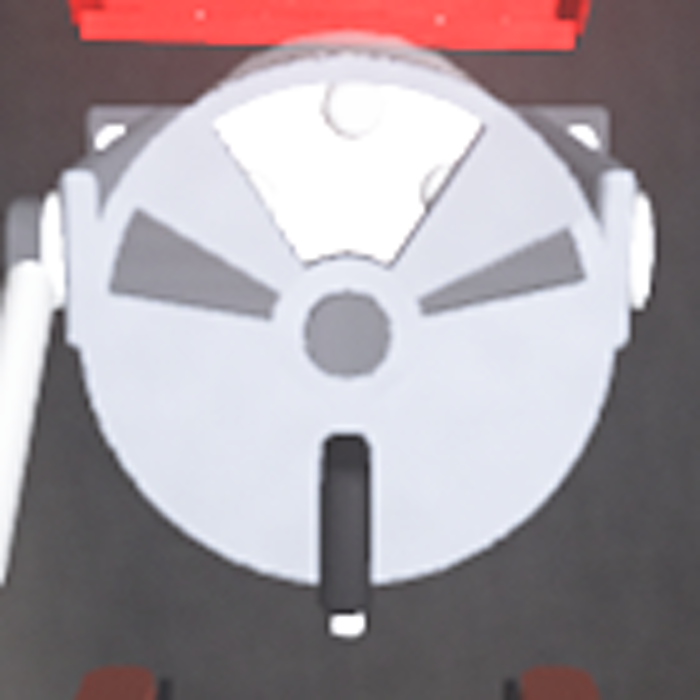

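```bash
python3 - <<'E'
from h import *
p=S(-.094,-.042,.30);print(p)
rows([(p,1.57+YAW),(p-[0,0,.083],1.57+YAW)],4,vmax=4.5)
E
```

```text
[ 0.5200766  -0.01840583  0.3       ]
12
[[4,-0.15,-0.94,0.35,0,0.001,-0.158],[4,0,-0.96,0.35,0,0.001,-0.158],[4,0.15,-0.94,0.35,0,0.001,-0.158],[4,0.29,-0.91,0.35,0,0.001,-0.158],[4,0.43,-0.85,0.35,0,0.001,-0.158],[4,0.56,-0.77,0.35,0,0.001,-0.158],[4,0.67,-0.68,0.35,0,0.001,-0.158],[4,0.77,-0.56,0.35,0,0.001,-0.158],[4,0.85,-0.44,0.35,0,0.001,-0.158],[4,0.91,-0.3,0.35,0,0.001,-0.158],[4,0,0,4.15,0,0,0],[4,0,0,4.15,0,0,0]]
```

servo_tool:
  motion:
    - [[4, -0.1, -1, 0, 0, 0, -0.16], [4, 0, -1, 0, 0, 0, -0.16], [4, 0.15, -0.95, 0, 0, 0, -0.16], [4, 0.3, -0.9, 0.4, 0, 0, -0.16], [4, 0.4, -0.85, 0.4, 0, 0, -0.16], [4, 0.55, -0.8, 0.4, 0, 0, -0.16], [4, 0.7, -0.7, 0.4, 0, 0, -0.16], [4, 0.8, -0.6, 0.4, 0, 0, -0.16], [4, 0.85, -0.45, 0.4, 0, 0, -0.16], [4, 0.9, -0.3, 0.4, 0, 0, -0.16]]

```text
clock: 8.78
tool_pos: [0.5148, -0.0221, 0.3019]
orientation: [-0.023, -3.141, 0.01]
ft_force: [-0.6, -0.1, -2.0]
width: 0.455
```

```bash
python3 - <<'E'
from h import *
st=r.get_state();print(st["clock"],st["tool_pos"],st["width"]*88,st["ft_force"],np.round(st["joint_positions"],2))
w=vision.read_camera("wrist");save(w,"w5")
m=vision.mark_of(w,"lever_bar");print(m[:1]); 
if m: print(atz(w,m[0]["location"],.229))
p=S(-.094,-.042,.217);print(p)
rows([(p+[0,0,.05],1.57+YAW),(p,1.57+YAW)],4,vmax=4.5)
E
```

```text
8.775 [ 0.51483498 -0.02214222  0.30188728] 40.07973774507548 [-0.63493538 -0.07496969 -1.97856671] [ 0.52  0.21 -0.69  1.8   0.15  1.19  1.34]
[{'location': [334.8, 259.4], 'confidence': 0.7}]
[ 0.52425683 -0.01742928  0.229     ]
[ 0.5200766  -0.01840583  0.217     ]
3
[[4,-0.58,0.44,3.47,-0.007,-0.001,0.081],[4,0,0,2.5,0,0,0],[4,0,0,2.5,0,0,0]]
```

View pics/w5.png

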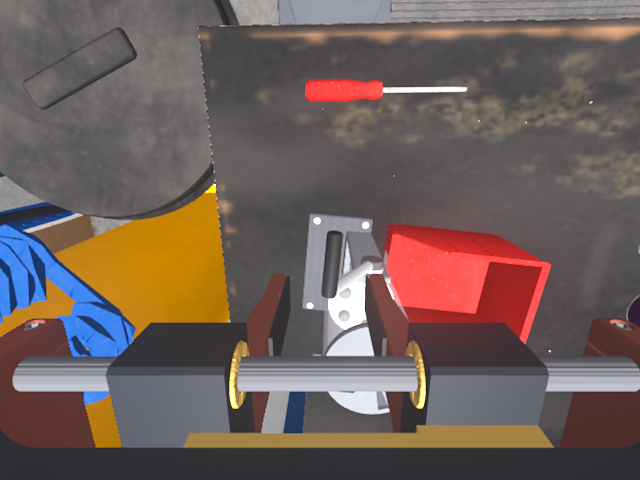

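servo_tool:
  motion:
    - [[4, -0.5, 0.4, 2, 0, 0, 0.08], [4, 0, 0.1, 3, 0, 0, 0], [4, 0, 0, 3, 0, 0, 0], [4, 0, 0, 0.4, 0, 0, 0]]

```text
clock: 9.38
tool_pos: [0.5217, -0.018, 0.2162]
orientation: [0.183, 3.135, -0.01]
ft_force: [0.1, -0.1, 0.4]
width: 0.454
```

```bash
python3 - <<'E'
from h import *
st=r.get_state();print(st["clock"],st["tool_pos"],st["width"]*88,st["ft_force"])
w=vision.read_camera("wrist");save(w,"w6")
p=S(-.094,-.042,.217);print(p)
rows([(p,1.57+YAW)],4,vmax=4.5)
E
```

```text
9.375 [ 0.52168738 -0.0179663   0.21622275] 39.93938937411246 [ 0.05073531 -0.08793515  0.44509165]
[ 0.5200766  -0.01840583  0.217     ]
1
[[4,0.21,-0.08,-0.01,-0.006,0.004,-0.015]]
```

View pics/w6.png

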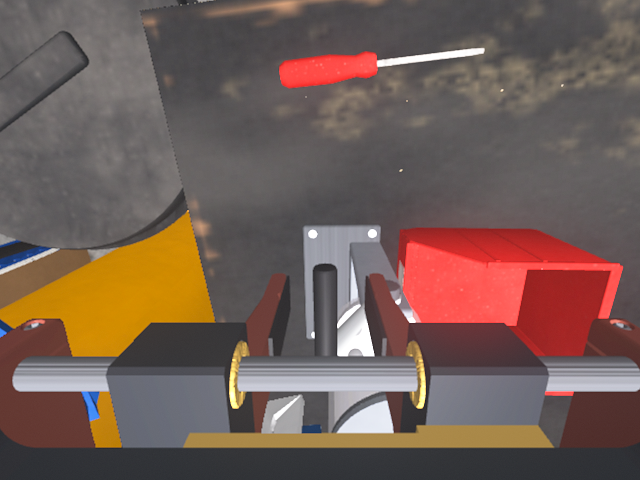

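servo_tool:
  motion:
    - [[0.8, 0, 0, 0, 0, 0, 0], [0.8, 0, 0, 0, 0, 0, 0], [0.8, 0, 0, 0, 0, 0, 0], [0.8, 0, 0, 0, 0, 0, 0]]
  grip_force: 25

```text
clock: 9.93
tool_pos: [0.5243, -0.0181, 0.2201]
orientation: [0.185, 3.128, -0.011]
ft_force: [-0.2, 0.1, -4.0]
width: 0.128
```

```bash
python3 - <<'E'
from h import *
st=r.get_state();print(st["clock"],st["tool_pos"],st["width"]*88,st["ft_force"],r.get_state()["torque"])
th=np.radians(np.arange(-20,91,10))
p0=np.array(st["tool_pos"]);b0=S(-.094,-.085*np.sin(np.pi/6),.155+.085*np.cos(np.pi/6));print(p0-b0)
P=[(S(-.094,.085*np.sin(t),.155+.085*np.cos(t))+p0-b0,1.57+YAW) for t in th]
rows(P,.8)
E
```

```text
9.925 [ 0.52434509 -0.01814001  0.22011003] 11.271274833384112 [-0.19199283  0.05948317 -4.02624406] [-0.02737386 -0.27908054  0.1341271 ]
[ 0.0043184   0.00076333 -0.00850213]
12
[[0.8,0.02,1.34,-0.64,-0.007,0.009,-0.018],[0.8,0,1.43,-0.38,0,0,0],[0.8,0,1.48,-0.13,0,0,0],[0.8,0,1.48,0.13,0,0,0],[0.8,0,1.43,0.38,0,0,0],[0.8,0,1.34,0.63,0,0,0],[0.8,0,1.21,0.85,0,0,0],[0.8,0,1.05,1.05,0,0,0],[0.8,0,0.85,1.21,0,0,0],[0.8,0,0.63,1.34,0,0,0],[0.8,0,0.38,1.43,0,0,0],[0.8,0,0.13,1.48,0,0,0]]
```

servo_tool:
  motion:
    - [[0.8, 0.1, 1.3, -0.6, 0, 0, 0], [0.8, 0, 1.4, -0.4, 0, 0, 0], [0.8, 0, 1.5, -0.1, 0, 0, 0], [0.8, 0, 1.5, 0.1, 0, 0, 0], [0.8, 0, 1.4, 0.4, 0, 0, 0]]

```text
clock: 10.55
tool_pos: [0.532, 0.0459, 0.2281]
orientation: [0.198, 3.127, -0.032]
ft_force: [-2.5, -5.0, 3.8]
width: 0.131
```

```bash
cat >> h.py <<'E'
def lev(off):
    st=r.get_state();p=np.array(st["tool_pos"]);print(st["clock"],p.round(4),"w",round(st["width"]*88,1),"F",np.round(st["ft_force"],1))
    b=p-off-np.append(C,0);c,s=np.cos(YAW),np.sin(YAW);y=-s*b[0]+c*b[1];x=c*b[0]+s*b[1]
    print("stand x",x,"y",y,"z",b[2],"theta",np.degrees(np.arctan2(y,b[2]-.155)),"rad",np.hypot(y,b[2]-.155))
    return st
OFF=np.array([.0,.0008,-.0085])
E
python3 - <<'E'
from h import *
lev(OFF)
s=vision.read_camera("side");save(s,"s7")
P=[(S(-.094,.085*np.sin(t),.155+.085*np.cos(t))+OFF,1.57+YAW) for t in np.radians(np.arange(20,91,10))]
rows(P,.8)
E
```

```text
10.55 [0.532  0.0459 0.2281] w 11.6 F [-2.5 -5.   3.8]
stand x -0.08851370208338392 y 0.02236330673871788 z 0.23658778062418487 theta 15.328362290511482 rad 0.08459718337787672
8
[[0.8,0.57,0.47,0.1,-0.019,0.01,-0.023],[0.8,0,1.34,0.63,0,0,0],[0.8,0,1.21,0.85,0,0,0],[0.8,0,1.05,1.05,0,0,0],[0.8,0,0.85,1.21,0,0,0],[0.8,0,0.63,1.34,0,0,0],[0.8,0,0.38,1.43,0,0,0],[0.8,0,0.13,1.48,0,0,0]]
```

View pics/s7.png

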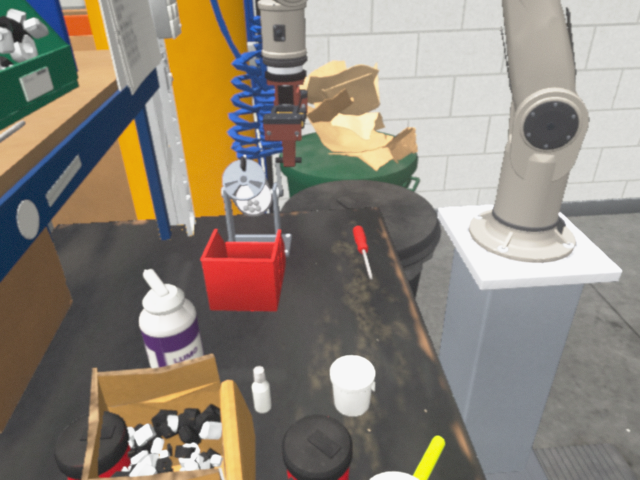

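servo_tool:
  motion:
    - [[0.8, 0.1, 0.8, 0.2, -0.02, 0.01, -0.02], [0.8, 0, 1.3, 0.6, 0, 0, 0], [0.8, 0, 1.2, 0.85, 0, 0, 0], [0.8, 0, 1.05, 1.05, 0, 0, 0], [0.8, 0, 0.85, 1.2, 0, 0, 0]]

```text
clock: 11.22
tool_pos: [0.5375, 0.0954, 0.1883]
orientation: [0.17, 3.137, -0.008]
ft_force: [-0.4, -5.6, 3.6]
width: 0.127
```

```bash
python3 - <<'E'
from h import *
lev(OFF)
P=[(S(-.09,.085*np.sin(t),.155+.085*np.cos(t))+OFF,1.57+YAW) for t in np.radians(np.arange(60,91,10))]
rows(P,.8)
E
```

```text
11.225 [0.5375 0.0954 0.1883] w 11.2 F [-0.4 -5.6  3.6]
stand x -0.0879338847258956 y 0.07222380674972506 z 0.1967739282844876 theta 59.955102781844914 rad 0.0834346411614453
4
[[0.8,0.21,0.14,-0.07,-0.005,0,-0.007],[0.8,0,0.63,1.34,0,0,0],[0.8,0,0.38,1.43,0,0,0],[0.8,0,0.13,1.48,0,0,0]]
```

servo_tool:
  motion:
    - [[0.8, 0.1, 0.7, 1.35, 0, 0, 0], [0.8, 0, 0.4, 1.4, 0, 0, 0], [0.8, 0, 0.1, 1.4, 0, 0, 0], [0.8, 0, 0, 0.2, 0, 0, 0], [0.8, 0, 0, 0, 0, 0, 0]]

```text
clock: 11.85
tool_pos: [0.5389, 0.1076, 0.1418]
orientation: [0.17, 3.137, -0.011]
ft_force: [-0.7, -4.7, 6.4]
width: 0.131
```

```bash
python3 - <<'E'
from h import *
lev(OFF)
s=vision.read_camera("side")
a=s["color"][130:320,190:320,::-1];cv2.imwrite("pics/s9.png",cv2.resize(a,None,fx=3,fy=3,interpolation=2))
t=vision.read_camera("top");im=t["color"][110:260,300:490,::-1];cv2.imwrite("pics/t9.png",cv2.resize(im,None,fx=4,fy=4,interpolation=2))
E
```

```text
11.85 [0.5389 0.1076 0.1418] w 11.5 F [-0.7 -4.7  6.4]
stand x -0.08776399870488086 y 0.08445281583284507 z 0.15033555589175157 theta 93.16131206314758 rad 0.08458152954951466
```

View pics/s9.png

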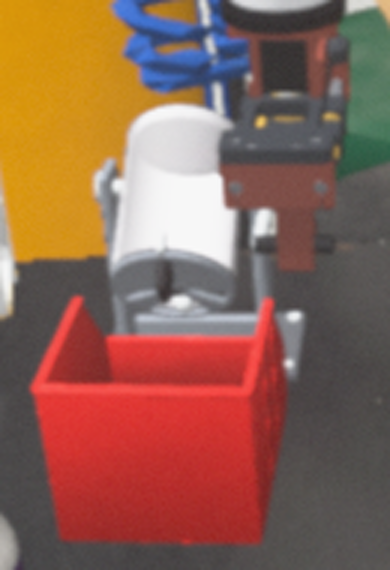

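View pics/t9.png

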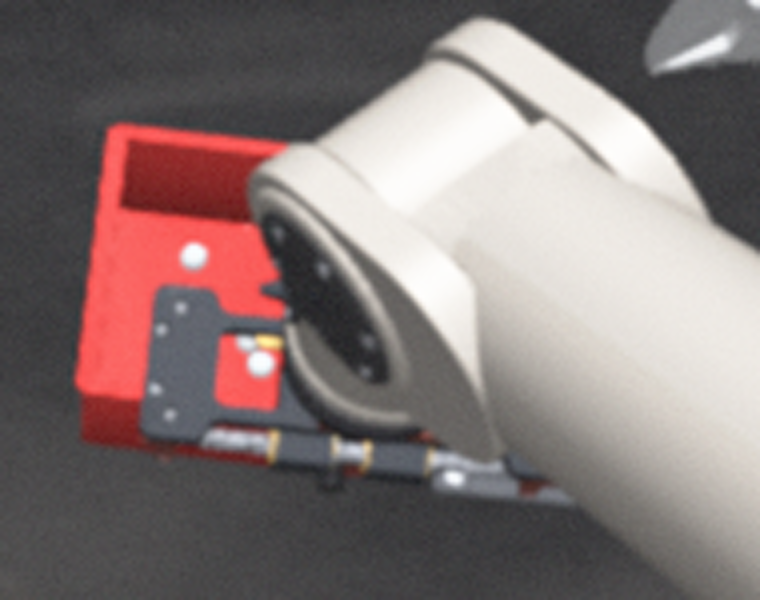

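servo_tool:
  motion:
    - [[0.8, 0, 0, 0, 0, 0, 0], [0.8, 0, 0, 0, 0, 0, 0], [0.8, 0, 0, 0, 0, 0, 0], [0.8, 0, 0, 0, 0, 0, 0], [0.8, 0, -0.1, -1.5, 0, 0, 0], [0.8, 0, -0.2, -1.2, 0, 0, 0], [0.8, 0, 0.2, 1.2, 0, 0, 0], [0.8, 0, 0.1, 1.5, 0, 0, 0], [0.8, 0, 0, -1, 0, 0, 0], [0.8, 0, 0, 1, 0, 0, 0], [0.8, 0, 0, 0, 0, 0, 0]]

```text
clock: 13.32
tool_pos: [0.5388, 0.1069, 0.1476]
orientation: [-0.173, -3.136, 0.014]
ft_force: [-0.4, -4.5, 2.5]
width: 0.125
```

```bash
python3 - <<'E'
from h import *
lev(OFF)
s=vision.read_camera("side")
a=s["color"][130:320,190:320,::-1];cv2.imwrite("pics/s10.png",cv2.resize(a,None,fx=3,fy=3,interpolation=2))
t=vision.read_camera("top");im=t["color"][110:260,300:490,::-1];cv2.imwrite("pics/t10.png",cv2.resize(im,None,fx=4,fy=4,interpolation=2))
w=vision.read_camera("wrist");save(w,"w10")
print([(x["location"],round(x["confidence"],2)) for x in vision.mark_of(w,"ball_1_center")])
E
```

```text
13.325 [0.5388 0.1069 0.1476] w 11.0 F [-0.4 -4.5  2.5]
stand x -0.0878112243773375 y 0.08374172751691633 z 0.15610883451605767 theta 89.24138386818271 rad 0.08374906830228897
[]
```

View pics/s10.png

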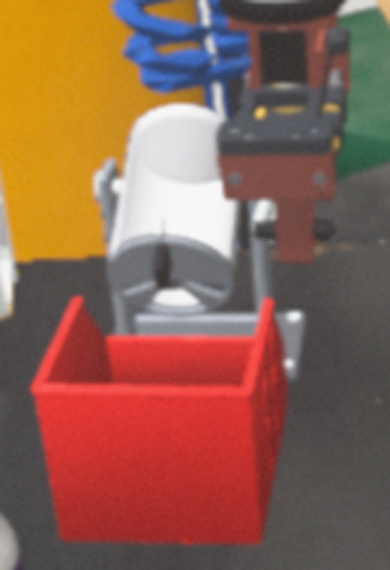

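View pics/t10.png

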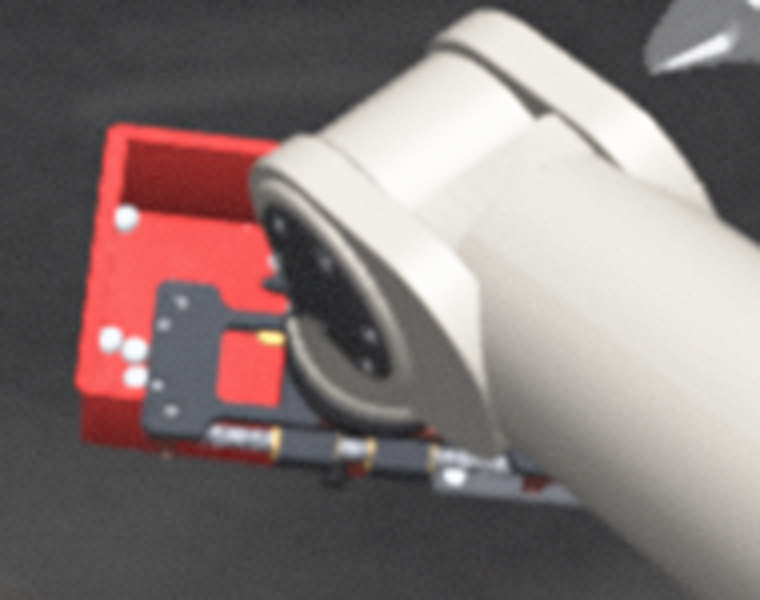

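View pics/w10.png

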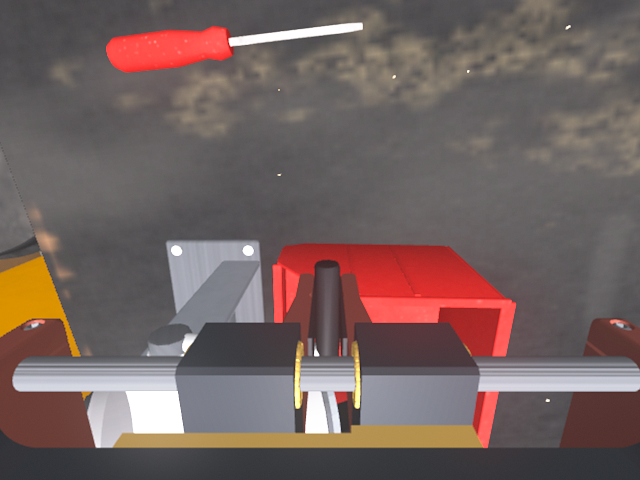

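servo_tool:
  motion:
    - [[0.8, 0, 0, 0.5, 0, 0, 0], [0.8, 0, -0.1, -1.5, 0, 0, 0], [0.8, 0, -0.2, -1.2, 0, 0, 0], [0.8, 0, 0.2, 1.2, 0, 0, 0], [0.8, 0, 0.1, 1.5, 0, 0, 0], [0.8, 0, 0, 0.2, 0, 0, 0], [0.8, 0, 0, 0, 0, 0, 0], [0.8, 0, 0, 0, 0, 0, 0]]

```text
clock: 14.52
tool_pos: [0.5388, 0.1066, 0.1453]
orientation: [-0.174, -3.136, 0.015]
ft_force: [-0.4, -2.2, 3.1]
width: 0.129
```

```bash
python3 - <<'E'
from h import *
lev(OFF)
s=vision.read_camera("side")
a=s["color"][130:320,190:320,::-1]
t=vision.read_camera("top");im=t["color"][110:260,300:490,::-1]
A=cv2.resize(a,None,fx=3,fy=3,interpolation=2)[:450];B=cv2.resize(im,None,fx=3,fy=3,interpolation=2)
cv2.imwrite("pics/st11.png",np.hstack([A[:450,:230] if 0 else cv2.resize(A,(220,450*220//390)) if 0 else A[:450,:],B])[:, :800] if 0 else B)
cv2.imwrite("pics/s11.png",A)
E
```

```text
14.525 [0.5388 0.1066 0.1453] w 11.4 F [-0.4 -2.2  3.1]
stand x -0.08781730020077423 y 0.08348345270175467 z 0.15384000581031362 theta 90.79606787201628 rad 0.0834915113141822
```

View pics/st11.png

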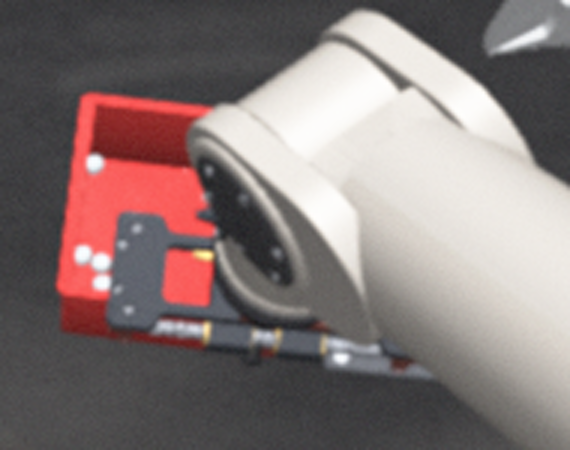

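View pics/s11.png

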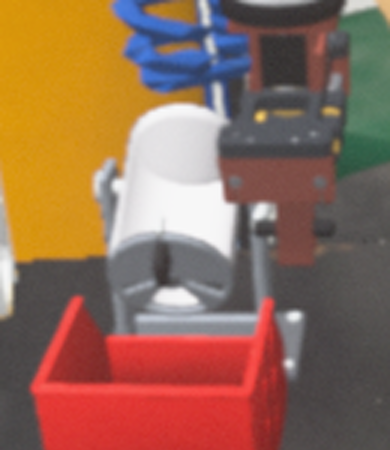

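servo_tool:
  motion:
    - [[0.8, 0, -0.1, -1.5, 0, 0, 0], [0.8, 0, -0.4, -1.4, 0, 0, 0], [0.8, 0, -0.65, -1.35, 0, 0, 0], [0.8, 0, -0.85, -1.2, 0, 0, 0], [0.8, 0, -1.05, -1.05, 0, 0, 0], [0.8, 0, -1.2, -0.85, 0, 0, 0], [0.8, 0, -1.35, -0.65, 0, 0, 0]]

```text
clock: 15.5
tool_pos: [0.5302, 0.0325, 0.221]
orientation: [-0.189, -3.125, 0.045]
ft_force: [8.9, -5.8, -27.7]
width: 0.129
```

```bash
python3 - <<'E'
from h import *
lev(OFF)
P=[(S(-.09,.085*np.sin(t),.155+.085*np.cos(t))+OFF,1.57+YAW) for t in np.radians(np.arange(10,-31,-10))]
rows(P,.8)
s=vision.read_camera("side")
a=s["color"][130:320,190:320,::-1]
cv2.imwrite("pics/s12.png",cv2.resize(a,None,fx=3,fy=3,interpolation=2))
E
```

```text
15.5 [0.5302 0.0325 0.221 ] w 11.3 F [  8.9  -5.8 -27.7]
stand x -0.0888957918495464 y 0.00884972137299175 z 0.22954039029999262 theta 6.7706819474390585 rad 0.07506388848477556
5
[[0.8,0.13,0.56,-0.93,-0.029,-0.009,-0.02],[0.8,0,-1.48,-0.13,0,0,0],[0.8,0,-1.48,0.13,0,0,0],[0.8,0,-1.43,0.38,0,0,0],[0.8,0,-1.34,0.63,0,0,0]]
```

View pics/s12.png

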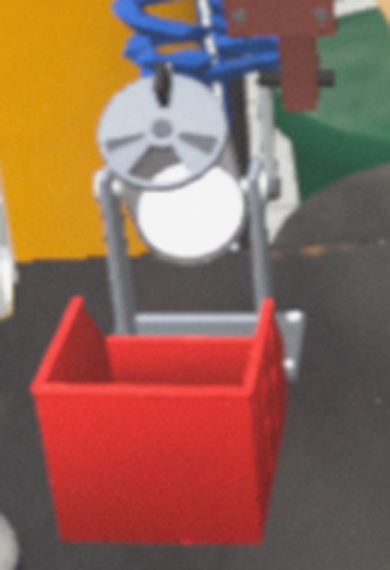

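servo_tool:
  motion:
    - [[1.3, 0, 0, 0.2, 0, 0, 0], [1.8, 0, 0, 0, 0, 0, 0], [1.8, 0, -1.2, 0, -0.02, 0, -0.01], [1.8, 0, -1.4, 0.1, 0, 0, 0], [1.8, 0, -1.4, 0.3, 0, 0, 0], [1.8, 0, -1.4, 0.5, 0, 0, 0]]
  grip_force: 5

```text
clock: 16.3
tool_pos: [0.5234, -0.0224, 0.2118]
orientation: [-0.17, -3.128, 0.012]
ft_force: [0.6, 0.3, 2.0]
width: 0.203
```

```bash
python3 - <<'E'
from h import *
lev(OFF)
w=vision.read_camera("wrist");save(w,"w13")
s=vision.read_camera("side")
a=s["color"][130:320,190:320,::-1]
cv2.imwrite("pics/s13.png",cv2.resize(a,None,fx=3,fy=3,interpolation=2))
E
```

```text
16.3 [ 0.5234 -0.0224  0.2118] w 17.8 F [0.6 0.3 2. ]
stand x -0.09019161496775889 y -0.046441072884120665 z 0.22028399702539211 theta -35.426903223640295 rad 0.08011724856882951
```

View pics/s13.png

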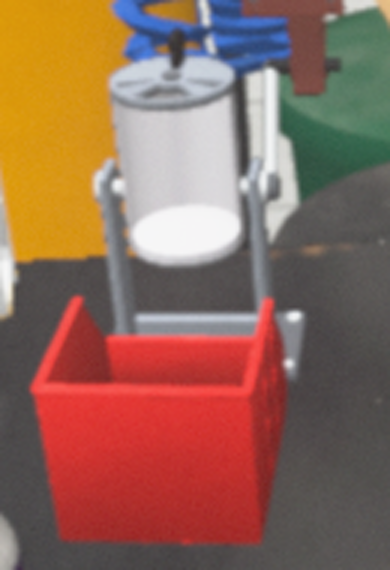

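View pics/w13.png

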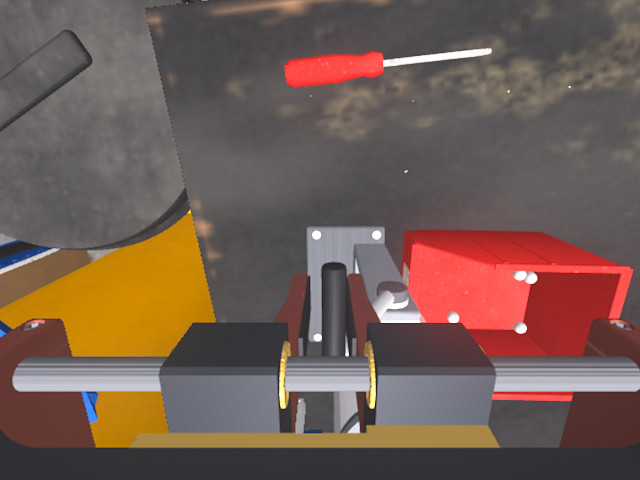

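servo_tool:
  motion:
    - [[4, 0, 0, 0, 0, 0, 0], [4, 0, 0, 0, 0, 0, 0], [4, 0, 0, 0, 0, 0, 0], [4, 0, 0, -4, 0, 0, 0], [4, 0, 0, -5, 0, 0, 0], [4, 1, -1, -3, 0, 0, 0], [4, 1, -5, 0, 0, 0, 0], [4, 1, -5.5, 0, 0, 0, 0], [4, 1, -5.5, 0, 0, 0, 0], [4, 1, -5, 0, 0, 0, 0]]

```text
clock: 17.65
tool_pos: [0.452, -0.2342, 0.3387]
orientation: [-0.149, -3.131, 0.011]
ft_force: [0.3, -0.2, -0.6]
width: 0.454
```

```bash
python3 - <<'E'
from h import *
st=r.get_state();print(st["clock"],st["tool_pos"],st["ft_force"])
t=vision.read_camera("top");save(t,"t14");im=t["color"][110:260,300:490,::-1];cv2.imwrite("pics/t14z.png",cv2.resize(im,None,fx=4,fy=4,interpolation=2))
s=vision.read_camera("side");save(s,"s14")
print([(np.round(x["location"]).tolist(),round(x["confidence"],2)) for x in vision.mark_of(t,"ball_1_center")])
E
```

```text
17.65 [ 0.45201364 -0.23418538  0.33872596] [ 0.33120777 -0.23934574 -0.62132222]
[([335.0, 203.0], 0.36)]
```

View pics/t14z.png

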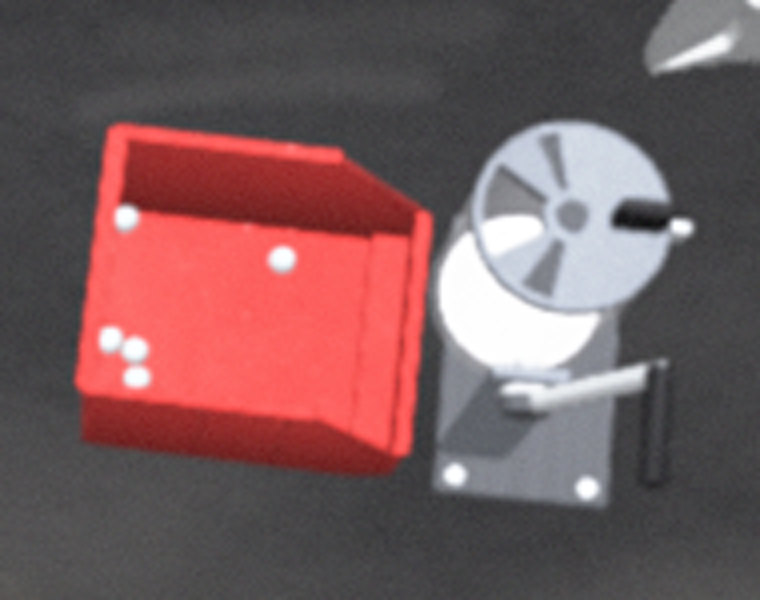

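View pics/s14.png

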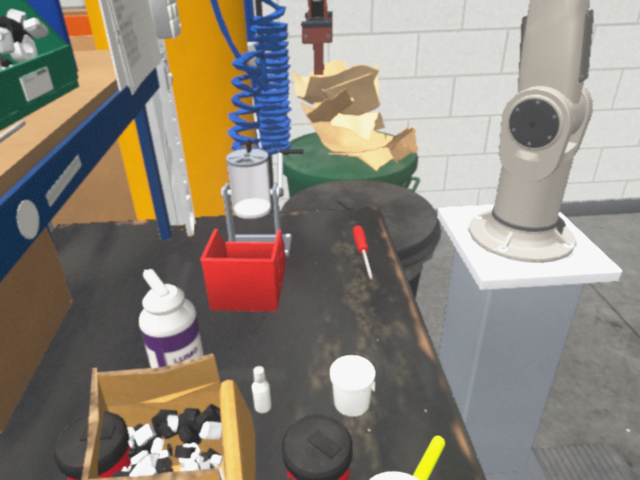

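```bash
python3 -c "
from h import *
print(r.finish_job())"
```

```text
the job is handed in; nothing more can be done
None
```

The job is done and handed in at about 18 s of the 61 s. With the canister upright, I gripped the dial's tab and turned it from about +1.12 rad to 0. I then carried the lever over to full tilt, held it there and rocked it twice. I guided it back most of the way and let the spring bring it upright.

**Last checks:**
- **Balls:** the last top picture shows five balls in the bin, and the clear tube is empty in both the top and side pictures.
- **Canister and dial:** the canister is upright, with the tab still in line with the index mark.
- **Surroundings:** the bin is standing. The tub, glue bottle and screwdriver look unmoved by eye. The gripper is about 0.2 m clear of the stand.

**What disagreed or went less well:**
- **Position fixes:** the cameras' fixes of the dial centre differed by about 3 mm, so I used a value between them.
- **Ball count:** the trained network reported only one ball in the last top picture, with low confidence, so the count of five is from viewing the picture.
- **Force on the way back:** the wrist force reached about 30 N because the bar had slid in the grip. I loosened the grip there, and it dropped to about 2 N by the next reading.

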